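Cure a filler patch under the swing-arm lamp, holding its run key turned

ROBOT

A 6-joint arm with a two-finger parallel gripper is mounted at the origin on the work surface. World frame = base frame: x ahead of the robot, y to its left, z up, the work surface at z = 0. Lengths are in mm, angles in rad, forces in N, time in s.
With the tool pointing down it reaches from about 350 to 975 mm from the base axis. Payload 7.1 kg.
Tool frame: the origin (TCP) lies between the finger pads; the fingertips stand 14 mm ahead of it and the grasp point (between the pads) lies 5 mm behind it; z points along the fingers, y is the line along which they close (so a half turn about z gives the same grasp; the last joint's range is limited). The gripper opens to 88 mm and grips with 3 to 60 N. Pads are 20 mm wide; open, the fingers measure 115 mm over their backs; the gripper's body (75 mm by 178 mm) begins 61 mm behind the grasp point.
Start: joints at [1.1, 0.423, 1.63, -0, 1.089, -0.019], TCP at [272.834, 562.287, 236.675] pointing down, gripper open.
Joint ranges: [-3, 3], [-0.9, 2.11], [0.09, 2.58], [-1.31, 4.45], [0.11, 2.69], [-2.54, 2.54]. Speed limits (rad/s): [2.39, 2.39, 3.01, 3.14, 3.14, 3.14].

INTERFACE

Orientations are given as a rotation vector (axis times angle).
In Python, from workcell import ctrl gives the robot as it stands. The module is installed in compiled form; this text tells all that it offers.
- The arm moves only by the tool servo_tool, never from a script. Its argument "plan" is a list of rows, each a list of 3 entries, a list of its own where there are three numbers: the closure, from 0 (fully open) to 1 (shut), then the shift along the world's x, y, z in mm, then the turn about the world's z in degrees. In form: [[hand, [x, y, z], yaw], ...]. A call has 1 to 10 rows; each row is the pose to reach, as a shift and turn from the pose commanded when the call began; what a row does not reach only later rows make up. A row lasts 1/12 s, in which the tool goes at most 41.7 mm and 7.16 degrees, less where a joint would pass 70% of its speed; a pose out of reach is approached as far as the arm can. A call with a gripper value outside its range is refused whole. The fingers move at their own pace and stop on an object; the grip force is fixed at half the most. Time passes only in rows, so rows that repeat a pose let the fingers close. It gives the time, the measured TCP pose, the force, the opening and the grip force at its end, in the units of the state.
- ctrl.get_obs(): the state, without advancing time (a new reading comes with each control period).
- ctrl.get_image(name): name is "side" or "top" or "wrist"; returns the picture (480x640x3 uint8, blue, green, red); there is no depth.
- ctrl.camera_info(name): a dict with "fovy" (degrees; the focal length in pixels is half the picture's height over the tangent of half this angle, whatever the lens; pixels are square), "cx", "cy" (the principal point, pixels), "k1" (the pictures are not rectified: a ray, as slopes to the right and down, at radius r is drawn at 1 + k1 r^2 times it, then the intrinsics apply), "rvec" (rotation vector, rad) and "tvec" (3), from world to camera coordinates, as OpenCV has them; the wrist camera has in their place "T_tool_cam" (4x4, takes a point from camera to tool coordinates, whose origin is the TCP and whose axes are the flange's). Camera axes: x right, y down, z forward; pixel columns grow to the right and rows downward; lengths in mm; the calibration is good to about 2 mm. A picture is of the moment at which its call begins: read the wrist's pose just before it. camera_info takes no time and is no camera call.
- ctrl.close_job(): hands the job in; it is judged then, once.
The state is a dict: "t": time; "qpos": joint angles; "qvel": joint speeds; "joint_torque": joint torques, N m; "ee_pos": TCP position; "orientation": TCP orientation; "ft_force": force on the tool from outside, world axes, zero at the start; "moment": the same for the moment, N m; "width": finger opening in mm; "grasp_force": force on a finger pad.
Only numpy, scipy, OpenCV 4.12 (cv2) and the standard library are available. Lean on these libraries where they do the work, as an engineer would, in place of code of your own. Each camera call takes 0.05 s, during which the arm holds its last target. There are 200 camera calls.

TASK

First lift the sprung plunger on the lamp arm, swing the lamp from its middle parking notch over the sample board that carries the round filler patch, and let the plunger drop fully home in that notch. Then take the key with the rectangular head out of the wooden key block, work it fully home into the key switch on top of the control box (wiggle it past the sticky pins), and turn it a quarter turn clockwise to its stop against the spring. Finish while still gripping the key and holding it turned, with the lamp locked over the patch; leave the boards, the other key and the rest of the things on the table where they are.

Things in the scene. Friction and masses are not known exactly. Their poses are not given: they have to be found in the camera images.
- station: Curing stand, fixed to the table: dark base plate 180 x 460 x 12 mm with a lamp column on its left half and a grey control box 140 x 120 mm (top 117 mm above the table) on its right half. Origin: centre of the plate's underside; x away from the robot, y left, z up, yaw up to 0.15 rad. Column axis at (50, 140) mm, key switch at (15, -150) mm.
- swing_arm (a joint): Angle of the lamp arm about the upright column, rad, positive counter-clockwise from above. At 0 (start, the middle notch) the arm points along the stand's -x; positive swings the lamp to the stand's right (-y). Notches at -0.6, 0 and +0.6, end stops at +-0.66. Friction 0.22 N m: it stays where it is left.
- plunger (a joint): Lift of the sprung plunger, m: 0 = home in a notch (arm locked), 0.008 = its pin rides on the notched quadrant between notches, 0.013 = fully lifted. Lifting takes 4.5 to 10 N; let go over a notch it drops home by itself. The pin is 10 mm thick with a round end, the notches are 13 mm wide.
- plunger_knob (a point): Centre of the plunger's black round knob on top of the lamp arm, 110 mm from the column axis: 24 mm across, 25 mm high, this point at half height (179 mm above the table when home). Under it 10 mm of thin stem, then a 22 mm round boss, top 156 mm above the table. Grip it from above, lift it, and swing the arm by it.
- pivot (a point): Point on the column axis about which the lamp arm turns, at the top of the arm's hub, 157 mm above the table.
- lamp_window (a point): Centre of the lamp's window in the underside of the white lamp head (100 x 92 x 44 mm, top of its fins 158 mm above the table), 240 mm from the column axis, 100 mm above the table.
- patch_board: Loose square plasterboard offcut, 125 x 125 x 12.5 mm, bearing one round filler patch; it lies under the place where the lamp comes at joint value -0.6 or +0.6 (within about 5 mm). Origin: centre of its underside.
- patch (a point): Centre of the round white filler patch (64 mm across, 3 mm high) on patch_board.
- tape_board: The other loose plasterboard offcut, same size, bearing a straight strip of perforated joint tape; it lies under the lamp's other end place. Leave it. Origin: centre of its underside.
- key: The switch key: black rectangular head 30 mm wide (x), 10 thick (y), 34 high, on a steel blade 12 mm wide (x), 4.5 thick (y), 30 long, its lowest 6 mm pointed. Origin: the blade's tip, z up to the head (z 30 to 64 mm). It stands upright in one of the block's two slots, head resting on the block, 0.6 mm of play. Fits the switch either way round.
- key_shoulder (a point): Middle of the underside of the key's head, where the blade begins (30 mm above the tip on the key's axis). When the key is fully home in the switch this point meets keyway. The push may slide the key up a few mm in a loose grip.
- locker_key: Another key in the block's other slot, with a round head 28 mm across on a blade of 26 mm; not for this switch, leave it. Origin: its blade's tip, z up.
- key_block: Fixed wooden block, 115 (x) x 50 (y) x 38 mm, with two key slots along its x, 58 mm apart. Origin: centre of its underside; z up. A key's x lies along the block's x. Stands at a yaw of up to 0.5 rad.
- keyway (a point): Key switch, upright, in the top of the control box: centre of its slot's mouth, level with the rotor's steel collar (28 mm across, 121 mm above the table). Turns with the rotor: x along the slot (the stand's x at rest), z up. Slot 13.5 x 6 mm with a funnel (18 x 11 mm at the top). Sprung pins 11 and 17 mm down, one from each end, and a tumbler at 24 mm resist with 6 to 12 N.
- key_switch (a joint): Angle of the key switch, rad, positive clockwise from above: 0 at rest, 1.57 (a quarter turn) at its stop. Blocked until the key is within about 2 mm of home. A spring turns it back when let go (0.02 N m at rest, 0.07 N m at the stop); the key has about 0.1 rad of play in the slot.
- tape_roll: Bystander: roll of joint tape, 84 mm across, 45 mm high, lying between the two boards. Origin: centre of its underside.
- putty_knife: Bystander: putty knife, 233 mm long, 60 mm blade. Origin: near its middle, underside.
- sanding_block: Bystander: sanding block 115 x 65 x 38 mm. Origin: centre of its underside.
- filler_tub: Bystander: closed tub 104 mm across, 95 mm high. Origin: centre of its underside.
- cartridge: Bystander: lying sealant cartridge, 49 mm thick, 285 mm long with its nozzle. Origin: underside, near its middle.
Things that resemble listed ones, but are neither listed nor needed, are in the scene too. Leave any blue look-alike of the patch_board alone.

How it is judged:
By the outcome, as a careful person would: the job done as asked, in the order asked, and still so for the second after the job is handed in, while the arm keeps its last pose, push and grip.
It also fails if it takes over 70 s, if anything falls off the work surface, if the arm or the gripper's body presses on something with over 40 N, if the wrist force passes 120 N, or if a joint passes its speed limit or range.

## Working session

There is one attempt and no reset: what is moved stays moved. The work goes in short steps, Python scripts to look and compute and a tool call to move; the robot and the scene stay as the last step left them, time stands still between calls to the robot, and variables do not carry over. Pictures are saved under pics/ and viewed, at most 10 in all, crops included, and the job is handed in when it is done.

Besides the shell and the picture viewer there is one more tool, called as name(argument=value, ...), one argument or row to a line, values as JSON. servo_tool: Moves the arm, as the interface text tells. Its arguments: {"type":"object","properties":{"plan":{"type":"array"}},"required":["plan"]}

```bash
mkdir -p pics; cat > h.py <<'E'
import numpy as np, cv2
from scipy.spatial.transform import Rotation as R
from workcell import ctrl
def cam(name,obs=None):
    i=ctrl.camera_info(name)
    f=240/np.tan(np.radians(i["fovy"])/2)
    if "rvec" in i:
        Rw=R.from_rotvec(np.ravel(i["rvec"])).as_matrix(); t=np.ravel(i["tvec"])
        C=-Rw.T@t; Rc=Rw.T
    else:
        T=np.array(i["T_tool_cam"]); Rt=R.from_rotvec(obs["orientation"]).as_matrix()
        Rc=Rt@T[:3,:3]; C=Rt@T[:3,3]+np.array(obs["ee_pos"])
    return f,i["cx"],i["cy"],i["k1"],Rc,C
def ray(c,u,v):
    f,cx,cy,k,Rc,C=c
    d=np.array([(u-cx)/f,(v-cy)/f]); s=d.copy()
    for _ in range(20): s=d/(1+k*(s@s))
    return C,Rc@np.array([s[0],s[1],1])
def onz(c,u,v,z):
    C,d=ray(c,u,v); return C+d*(z-C[2])/d[2]
def proj(c,P):
    f,cx,cy,k,Rc,C=c
    p=Rc.T@(np.array(P,float)-C); s=p[:2]/p[2]; s=s*(1+k*(s@s)); return np.array([cx+f*s[0],cy+f*s[1]])
def tri(c1,p1,c2,p2):
    A,a=ray(c1,*p1);B,b=ray(c2,*p2)
    x=np.linalg.lstsq(np.c_[a,-b],B-A,rcond=None)[0]
    return (A+a*x[0]+B+b*x[1])/2,np.linalg.norm(A+a*x[0]-B-b*x[1])
E
python3 - <<'E'
from h import *
for n in("top","side","wrist"):
    cv2.imwrite(f"pics/{n}0.png",ctrl.get_image(n)); 
    print(n,ctrl.camera_info(n))
print(ctrl.get_obs())
E
```

```text
top {'fovy': 54.29744851400594, 'cx': 321.3627206707071, 'cy': 235.67791297568235, 'k1': -0.05405121985851973, 'rvec': array([ 2.17686875, -2.1421288 ,  0.08373997]), 'tvec': array([  70.34947922,  465.25699271, 1423.79727191])}
side {'fovy': 47.84128341643494, 'cx': 321.3118300738282, 'cy': 239.183698369624, 'k1': -0.13617831484940787, 'rvec': array([ 2.37515055, -0.39280842,  0.15245658]), 'tvec': array([-382.20110485,  234.65597966, 1447.48180226])}
wrist {'fovy': 71.28090451256101, 'cx': 319.97297618811024, 'cy': 240.19104809060397, 'k1': -0.03785689795796571, 'T_tool_cam': array([[ 5.36315461e-04, -9.68067758e-01, -2.50688108e-01,
         6.85372061e+01],
       [ 9.99999808e-01,  5.96709056e-04, -1.64903872e-04,
         9.73408285e-01],
       [ 3.09225986e-04, -2.50687972e-01,  9.68067893e-01,
        -1.48184545e+02],
       [ 0.00000000e+00,  0.00000000e+00,  0.00000000e+00,
         1.00000000e+00]])}
{'t': 0.15, 'qpos': array([ 1.10002566e+00,  4.23667463e-01,  1.63049469e+00, -2.85172599e-05,
        1.08860407e+00, -1.90044521e-02]), 'qvel': array([-0.00078346, -0.00168997, -0.00219717,  0.00123226,  0.00147502,
       -0.00150771]), 'joint_torque': array([ 4.56401585e-04, -5.44984925e+01, -2.73917717e+01,  6.44152192e-02,
        2.04308558e-02, -6.30554177e-05]), 'ee_pos': array([272.64664725, 561.93878943, 236.08667779]), 'orientation': array([-7.03534845e-01, -3.06153657e+00,  1.79789935e-03]), 'ft_force': array([-0.47174166, -0.42347286, -0.65818126]), 'moment': array([0.03613148, 0.04594498, 0.01586651]), 'grasp_force': 0.0, 'width': 87.67496297428154}
```

View pics/top0.png

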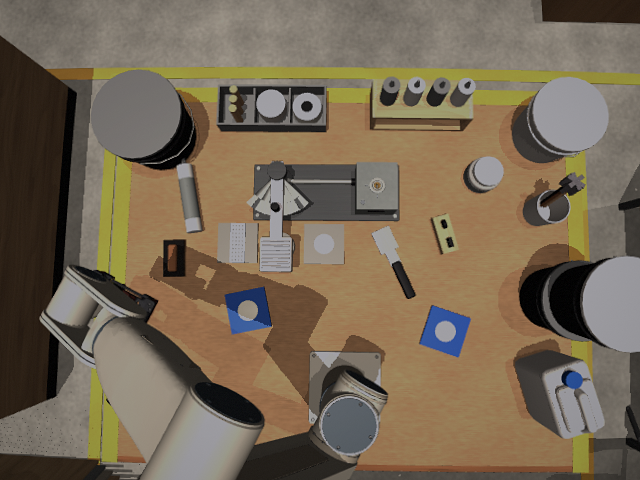

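View pics/side0.png

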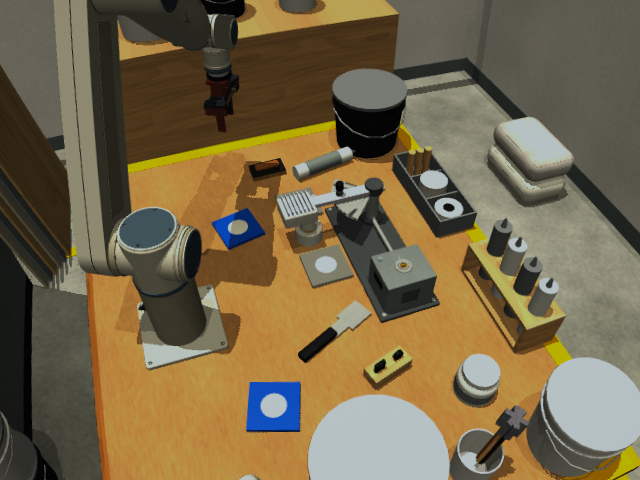

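The top view shows the grey board with the round patch at (324,244), right of the lamp, so +0.6. The tape board is at (238,243), and the blue look-alikes at (248,310) and (445,331) are to be left. The lamp knob is at (275,207), the column at (277,170) and the key switch at (377,185). The key block is at (445,235), with heads near (444,222) and (450,245). What could be taken for the key: those two heads only. Next is one close crop of the block in both views.

```bash
python3 - <<'E'
from h import *
t=cv2.imread("pics/top0.png"); s=cv2.imread("pics/side0.png")
a=cv2.resize(t[205:265,415:475],(400,400),interpolation=cv2.INTER_CUBIC)
b=cv2.resize(s[335:395,355:415],(400,400),interpolation=cv2.INTER_CUBIC)
a2=cv2.resize(t[150:225,240:405],None,fx=2.4,fy=2.4,interpolation=cv2.INTER_CUBIC)
a3=cv2.resize(s[170:245,270:435],None,fx=2.4,fy=2.4,interpolation=cv2.INTER_CUBIC)
cv2.imwrite("pics/crop1.png",np.vstack([np.hstack([a,b]),np.hstack([a2,a3,np.zeros((180,8,3),np.uint8)])]))
ct=cam("top");cs=cam("side")
hsv=cv2.cvtColor(t,cv2.COLOR_BGR2HSV)
print("box coll",onz(ct,377,185,121),"col",onz(ct,277,170,165),"knob",onz(ct,275,207,190),"patch",onz(ct,324,244,15.5),"blk",onz(ct,444.5,234.5,38))
E
```

```text
box coll [605.17539245 -83.99986274 121.        ] col [635.58096982 203.82090343 165.        ] knob [525.14481973 203.40750761 190.        ] patch [439.06721026  69.38442702  15.5       ] blk [ 471.94206931 -299.09484711   38.        ]
```

View pics/crop1.png

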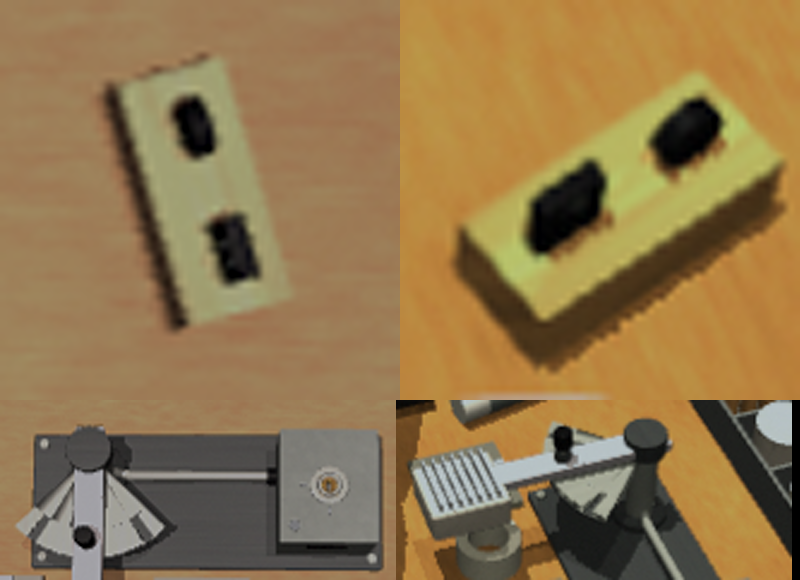

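The rectangular head is the one nearer the robot (top pixel ≈(450,242)); the round one is at ≈(444,224). The column and knob are consistent at 110 mm apart. Moving above the knob for a wrist view.

servo_tool(
  plan=[
    [0, [20, -30, 64], 3],
    [0, [45, -65, 64], 6],
    [0, [70, -100, 64], 9],
    [0, [95, -135, 64], 12],
    [0, [118, -170, 64], 15],
    [0, [140, -203, 64], 18],
    [0, [165, -238, 64], 21],
    [0, [190, -273, 64], 24],
    [0, [215, -308, 64], 26],
    [0, [235, -338, 64], 26],
  ],
)

```text
t: 0.98
ee_pos: [496.8, 239.6, 300.7]
orientation: [-0.006, 3.142, 0.0]
ft_force: [0.5, -0.1, -0.2]
width: 87.8
grasp_force: 0.0
```

servo_tool(
  plan=[
    [0, [10, -20, 0], 0],
    [0, [10, -20, 0], 0],
    [0, [10, -20, 0], 0],
    [0, [10, -20, 0], 0],
  ],
)

```text
t: 1.32
ee_pos: [505.6, 221.8, 300.5]
orientation: [0.003, -3.141, -0.0]
ft_force: [-0.3, 0.3, -0.2]
width: 87.8
grasp_force: 0.0
```

```bash
python3 - <<'E'
from h import *
o=ctrl.get_obs(); im=ctrl.get_image("wrist"); cv2.imwrite("pics/w1.png",im); cv2.imwrite("pics/t1.png",ctrl.get_image("top")); cv2.imwrite("pics/s1.png",ctrl.get_image("side"))
import pickle; pickle.dump(o,open("w1.pkl","wb"))
print(o["t"],o["ee_pos"],o["orientation"],o["qpos"])
c=cam("wrist",o)
for P in [(525,203,191),(635,204,165),(605,-84,121)]: print(proj(c,P))
E
```

```text
1.3167 [505.64259661 221.8201737  300.47168153] [ 2.70804880e-03 -3.14096142e+00 -2.85642582e-04] [ 3.91636472e-01  2.46004156e-01  1.73013222e+00  4.44052471e-04
  1.16596959e+00 -1.18105920e+00]
[295.47538221 264.99465387]
[300.32555097 363.62318354]
[ 42.05627311 312.10929607]
```

View pics/w1.png

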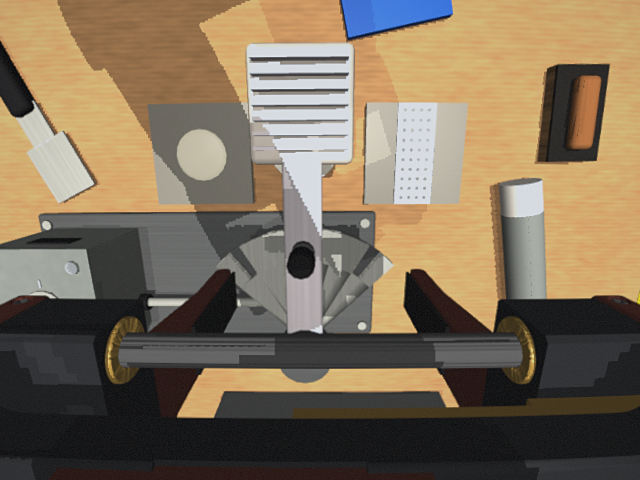

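```bash
python3 - <<'E'
from h import *
import pickle
o=pickle.load(open("w1.pkl","rb")); im=cv2.imread("pics/w1.png"); c=cam("wrist",o)
g=im.max(2); m=((g<45)*255).astype(np.uint8); w=np.zeros_like(m); w[230:290,275:330]=m[230:290,275:330]
n,l,s,ce=cv2.connectedComponentsWithStats(w)
for i in range(1,n):
    if s[i,4]>50:
        x,y,ww,h,a=s[i]; print(s[i],ce[i],"far rim",onz(c,x+ww/2,y+h,191.5),"near bottom",onz(c,x+ww/2,y,166.5),"cen179",onz(c,*ce[i],179), "left/right",onz(c,x,y+h*.6,191.5)[1],onz(c,x+ww,y+h*.6,191.5)[1])
# patch
hsv=cv2.cvtColor(im,cv2.COLOR_BGR2HSV)
# plate bolts & patch
print("patch",onz(c,202,155,15.5)); 
print("bolts",[onz(c,u,v,12).round(1) for u,v in((46,225),(362,223),(361,326))])
print("lamp head corners",[onz(c,u,v,155).round(1) for u,v in((249,46),(353,46))])
# top view refine
t=cv2.imread("pics/t1.png"); t0=cv2.imread("pics/top0.png");ct=cam("top")
for (u,v) in((258,168),(254,217),(394,215)): print("bolt top",onz(ct,u,v,12).round(1))
E
```

```text
[287 242  28  37 727] [301.0343879  261.06464924] far rim [536.89758142 207.362196   191.5       ] near bottom [512.173697   206.29780819 166.5       ] cen179 [525.5536275  206.84857483 179.        ] left/right 196.1893935460726 218.84275098779423
patch [438.72710173  73.74296323  15.5       ]
bolts [array([ 529.8, -151.9,   12. ]), array([526.7, 278.8,  12. ]), array([678.6, 282.6,  12. ])]
lamp head corners [array([353.5, 165.8, 155. ]), array([353.5, 248.8, 155. ])]
bolt top [678.6 283.4  12. ]
bolt top [521.1 291.   12. ]
bolt top [ 533.7 -148.    12. ]
```

servo_tool(
  plan=[
    [0, [19, -16, 0], 0],
    [0, [19, -16, 0], 0],
    [0, [19, -16, 0], 0],
    [0, [19, -16, 0], 0],
  ],
)

```text
t: 1.8
ee_pos: [524.5, 206.2, 300.5]
orientation: [0.004, -3.141, -0.0]
ft_force: [0.2, -0.3, 0.0]
width: 87.6
grasp_force: 0.0
```

```bash
python3 - <<'E'
from h import *
ct=cam("top");cs=cam("side")
print("cap",tri(ct,(277,170),cs,(374,184)),"knob",tri(ct,(275.2,206.5),cs,(270+167/2.4,170+32/2.4)))
o=ctrl.get_obs(); print(o["ee_pos"],o["qvel"])
im=ctrl.get_image("top");cv2.imwrite("pics/t2.png",im)
o=ctrl.get_obs(); c=cam("wrist",o); im=ctrl.get_image("wrist"); cv2.imwrite("pics/w2.png",im)
g=im.max(2); m=((g<45)*255).astype(np.uint8)
u,v=proj(c,(525,206,179)).astype(int); print(u,v)
w=np.zeros_like(m); w[v-32:v+32,u-30:u+30]=m[v-32:v+32,u-30:u+30]
n,l,s,ce=cv2.connectedComponentsWithStats(w)
for i in range(1,n):
    if s[i,4]>50: print(s[i],ce[i],onz(c,*ce[i],179))
E
```

```text
cap (array([638.66713086, 205.20927047, 153.22425721]), np.float64(0.45788610778605915)) knob (array([527.32350444, 202.77582479, 189.54194998]), np.float64(1.431698240086665))
[524.46397925 206.18559364 300.52334958] [ 2.91303519e-03 -3.67222901e-03  4.72222165e-03 -1.80347273e-03
  2.45693968e-06 -2.47197929e-03]
318 238
[306 225  28  32 673] [319.07875186 240.66567608] [526.45303225 206.38492585 179.        ]
```

servo_tool(
  plan=[
    [0, [1.5, -1, -35], 0],
    [0, [1.5, -1, -70], 0],
    [0, [1.5, -1, -100], 0],
    [0, [1.5, -1, -115], 0],
    [0, [1.5, -1, -124], 0],
    [0.4, [1.5, -1, -124], 0],
    [0.6, [1.5, -1, -124], 0],
    [1, [1.5, -1, -124], 0],
    [1, [1.5, -1, -124], 0],
    [1, [1.5, -1, -124], 0],
  ],
)

```text
t: 2.73
ee_pos: [527.3, 204.7, 178.0]
orientation: [-0.003, 3.139, 0.001]
ft_force: [0.5, -0.7, 0.4]
width: 58.2
grasp_force: 0.0
```

servo_tool(
  plan=[
    [1, [0, 0, 0], 0],
    [1, [0, 0, 0], 0],
    [1, [0, 0, 0], 0],
    [1, [0, 0, 0], 0],
  ],
)

```text
t: 3.07
ee_pos: [526.6, 204.4, 176.8]
orientation: [-0.003, 3.141, 0.0]
ft_force: [-0.6, 0.4, 0.2]
width: 31.7
grasp_force: 0.0
```

servo_tool(
  plan=[
    [1, [0, 0, 0], 0],
    [1, [0, 0, 0], 0],
    [1, [0, 0, 0], 0],
    [1, [0, 0, 0], 0],
    [1, [0, 0, 0], 0],
  ],
)

```text
t: 3.48
ee_pos: [526.6, 204.5, 176.7]
orientation: [-0.003, 3.142, 0.0]
ft_force: [-0.2, 1.7, 1.8]
width: 23.2
grasp_force: 30.0
```

servo_tool(
  plan=[
    [1, [0, 0, 4], 0],
    [1, [0, 0, 8], 0],
    [1, [0, 0, 11], 0],
    [1, [0, 0, 11], 0],
    [1, [0, 0, 11], 0],
  ],
)

```text
t: 3.9
ee_pos: [526.4, 204.5, 187.4]
orientation: [0.003, -3.141, -0.0]
ft_force: [3.6, 2.7, -10.0]
width: 23.3
grasp_force: 30.0
```

servo_tool(
  plan=[
    [1, [0.2, -5.5, 0], 2.9],
    [1, [0.7, -11, 0], 5.7],
    [1, [1.4, -16.4, 0], 8.6],
    [1, [2.5, -21.8, 0], 11.5],
    [1, [3.7, -27.1, 0], 14.3],
    [1, [5.3, -32.4, 0], 17.2],
    [1, [7.1, -37.6, 0], 20],
    [1, [9.2, -42.7, 0], 22.9],
    [1, [11.5, -47.7, 0], 25.8],
    [1, [14.1, -52.6, 0], 28.6],
  ],
)

```text
t: 4.73
ee_pos: [540.7, 152.0, 187.4]
orientation: [-0.782, 3.042, 0.001]
ft_force: [2.7, 5.0, -8.9]
width: 23.3
grasp_force: 30.0
```

servo_tool(
  plan=[
    [1, [2.8, -4.7, 0], 2.9],
    [1, [5.9, -9.3, 0], 5.8],
    [1, [5.9, -9.3, 0], 5.8],
    [1, [5.9, -9.3, 0], 5.8],
  ],
)

```text
t: 5.07
ee_pos: [546.9, 142.4, 187.5]
orientation: [-0.93, 3.0, -0.0]
ft_force: [3.8, 1.9, -9.2]
width: 23.3
grasp_force: 30.0
```

```bash
python3 - <<'E'
from h import *
o=ctrl.get_obs(); print(o["t"],o["ee_pos"],o["ft_force"],o["moment"],o["qpos"])
E
```

```text
5.0667 [546.89820525 142.40095084 187.45593821] [ 3.77869041  1.9465503  -9.18613563] [ 0.44065358 -0.70988677  0.15633313] [ 2.33698918e-01  3.98756290e-01  1.80181888e+00 -8.08550900e-05
  9.40539401e-01 -1.93799810e+00]
```

servo_tool(
  plan=[
    [1, [0, 0, -3], 0],
    [1, [0, 0, -6], 0],
    [1, [0, 0, -9], 0],
    [1, [0, 0, -11], 0],
    [1, [0, 0, -11], 0],
    [1, [0, 0, -11], 0],
  ],
)

```text
t: 5.57
ee_pos: [546.7, 142.7, 176.8]
orientation: [-0.932, 3.0, -0.0]
ft_force: [3.5, 1.4, -4.1]
width: 23.4
grasp_force: 30.0
```

servo_tool(
  plan=[
    [0.7, [0, 0, 0], 0],
    [0.6, [0, 0, 0], 0],
    [0.5, [0, 0, 0], 0],
    [0.5, [0, 0, 0], 0],
    [0.4, [0, 0, 0], 0],
    [0.4, [0, 0, 0], 0],
    [0.4, [0, 0, 15], 0],
    [0.3, [0, 0, 50], 0],
    [0.2, [0, 0, 85], 0],
    [0, [0, 0, 123], 0],
  ],
)

```text
t: 6.4
ee_pos: [545.7, 142.3, 300.3]
orientation: [0.931, -2.998, -0.0]
ft_force: [1.2, -0.5, -0.7]
width: 69.4
grasp_force: 0.0
```

servo_tool(
  plan=[
    [0, [0, 0, 0], 0],
    [0, [0, 0, 0], 0],
    [0, [0, 0, 0], 0],
  ],
)

```text
t: 6.65
ee_pos: [546.1, 142.4, 299.3]
orientation: [0.932, -3.0, -0.0]
ft_force: [-0.3, 0.5, -0.6]
width: 86.9
grasp_force: 0.0
```

```bash
python3 - <<'E'
from h import *
o=ctrl.get_obs(); c=cam("wrist",o); im=ctrl.get_image("wrist"); cv2.imwrite("pics/w3.png",im)
print(o["ee_pos"],o["ft_force"])
def blob(im,c,P):
    m=((im.max(2)<45)*255).astype(np.uint8)
    u,v=proj(c,P).astype(int); w=np.zeros_like(m); w[v-32:v+32,u-30:u+30]=m[v-32:v+32,u-30:u+30]
    n,l,s,ce=cv2.connectedComponentsWithStats(w); i=1+np.argmax(s[1:,4]); return s[i],ce[i]
s,ce=blob(im,c,(546,143,179)); print(s,ce,onz(c,*ce,179))
t=ctrl.get_image("top"); sd=ctrl.get_image("side"); cv2.imwrite("pics/t3.png",t); cv2.imwrite("pics/s3.png",sd)
cs=cam("side"); u,v=proj(cs,(546,143,179)).astype(int); print(u,v)
vis=np.hstack([im[120:420,140:540],cv2.resize(sd[v-40:v+60,u-65:u+68],(400,300),interpolation=cv2.INTER_CUBIC)])
cv2.imwrite("pics/v3.png",vis)
# knob heights in side: before vs after, using blob bottom/top rows
sd0=cv2.imread("pics/side0.png")
for im2,P in((sd0,(526,205.5,179)),(sd,(546,143,179))):
    s,ce=blob(im2,cs,P); print("side",s,ce,"pred",proj(cs,P),"z+8",proj(cs,np.array(P)+[0,0,8]))
E
```

```text
[546.141903   142.43279554 299.33460059] [-0.34072035  0.53155909 -0.59715845]
[306 224  28  32 697] [319.84935438 239.2625538 ] [546.67062018 143.62158871 179.        ]
352 198
side [310 161  32  14  91] [325.21978022 167.49450549] pred [338.49397555 185.59975908] z+8 [338.5577478  183.52803847]
side [346 204  31  26 348] [361.57758621 222.39655172] pred [352.73871702 198.14021695] z+8 [352.85858881 196.06593456]
```

View pics/v3.png

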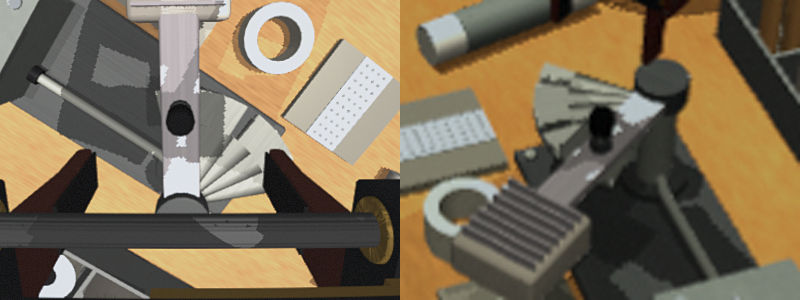

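The lamp is over the patch side, with the knob at (180,118) in the left crop. I'll probe the knob top with shut fingers to confirm it's home: contact should come at TCP z ≈ 205.5 rather than ≈ 213.

servo_tool(
  plan=[
    [1, [0, 0, -30], 0],
    [1, [0, 0, -60], 0],
    [1, [0, 0, -75], 0],
    [1, [0, 0, -75], 0],
    [1, [0, 0, -75], 0],
    [1, [0, 0, -75], 0],
    [1, [0, 0, -75], 0],
    [1, [0, 0, -75], 0],
    [1, [0, 0, -75], 0],
    [1, [0, 0, -75], 0],
  ],
)

```text
t: 7.63
ee_pos: [546.9, 142.6, 225.4]
orientation: [-0.932, 2.999, -0.0]
ft_force: [-0.0, -0.4, -0.1]
width: 24.4
grasp_force: 0.0
```

servo_tool(
  plan=[
    [1, [0, 0, 0], 0],
    [1, [0, 0, -6], 0],
    [1, [0, 0, -12], 0],
    [1, [0, 0, -16], 0],
    [1, [0, 0, -16], 0],
  ],
)

```text
t: 8.05
ee_pos: [545.8, 142.4, 207.2]
orientation: [0.931, -2.998, -0.0]
ft_force: [-0.4, 0.2, 0.1]
width: 0.4
grasp_force: 0.0
```

servo_tool(
  plan=[
    [1, [0, 0, -1], 0],
    [1, [0, 0, -2], 0],
    [1, [0, 0, -2], 0],
    [1, [0, 0, -2], 0],
  ],
)

```text
t: 8.38
ee_pos: [546.7, 142.5, 206.7]
orientation: [-0.932, 3.0, -0.0]
ft_force: [-0.8, -0.5, -0.5]
width: 0.1
grasp_force: 0.0
```

Contact-free at 206.7, so the plunger is home. On to the key block.

servo_tool(
  plan=[
    [1, [0, 0, 35], 0],
    [1, [0, -20, 70], -3],
    [0.7, [-10, -55, 95], -6],
    [0.5, [-20, -95, 95], -9],
    [0, [-30, -135, 95], -12],
    [0, [-40, -175, 95], -15],
    [0, [-50, -215, 95], -18],
    [0, [-60, -255, 95], -20],
    [0, [-70, -295, 95], -20],
    [0, [-80, -335, 95], -20],
  ],
)

```text
t: 9.22
ee_pos: [465.8, -194.3, 302.2]
orientation: [-0.397, 3.116, -0.001]
ft_force: [1.8, -0.4, -0.5]
width: 50.4
grasp_force: 0.0
```

servo_tool(
  plan=[
    [0, [-10, -35, 0], 0],
    [0, [-20, -70, 0], 0],
    [0, [-28, -105, 0], 0],
    [0, [-28, -105, 0], 0],
    [0, [-28, -105, 0], 0],
    [0, [-28, -105, 0], 0],
  ],
)

```text
t: 9.72
ee_pos: [438.5, -297.1, 301.6]
orientation: [-0.396, 3.117, 0.001]
ft_force: [0.3, 0.2, -0.4]
width: 87.4
grasp_force: 0.0
```

```bash
python3 - <<'E'
from h import *
o=ctrl.get_obs(); c=cam("wrist",o); im=ctrl.get_image("wrist"); cv2.imwrite("pics/w4.png",im)
import pickle; pickle.dump(o,open("w4.pkl","wb"))
t=ctrl.get_image("top"); cv2.imwrite("pics/t4.png",t)
print(o["ee_pos"],o["orientation"],o["qpos"])
print(onz(cam("top"),450.2,242.2,65),onz(cam("top"),444.2,224,60)); print(proj(c,(455,-310,65)))
E
```

```text
[ 438.46366431 -297.10928138  301.63383178] [-3.95624136e-01  3.11657994e+00  7.65925359e-04] [-6.18214404e-01  2.08974823e-01  1.77571436e+00  3.93367064e-04
  1.15723215e+00 -2.44170171e+00]
[ 446.12815383 -309.50103623   65.        ] [ 501.45198401 -293.1905513    60.        ]
[304.89696549 224.52054095]
```

View pics/w4.png

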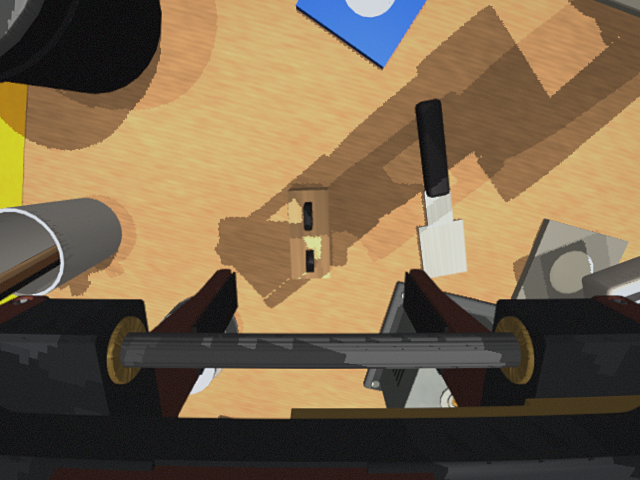

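```bash
python3 - <<'E'
from h import *
import pickle
o=pickle.load(open("w4.pkl","rb")); im=cv2.imread("pics/w4.png"); c=cam("wrist",o)
m=((im.max(2)<60)*255).astype(np.uint8); w=np.zeros_like(m); w[192:280,292:330]=m[192:280,292:330]
n,l,s,ce=cv2.connectedComponentsWithStats(w)
for i in range(1,n):
    if s[i,4]>40:
        x,y,ww,h,a=s[i]
        print(s[i],ce[i],"cen z58",onz(c,*ce[i],58).round(1),"far-top",onz(c,x+ww/2,y+h,72).round(1),"near-bot",onz(c,x+ww/2,y,38).round(1), onz(c,x+ww/2,y,72).round(1))
        pts=np.argwhere(l==i)[:,::-1].astype(np.int32); print(cv2.minAreaRect(pts))
cv2.imwrite("pics/v4.png",np.hstack([cv2.resize(im[175:295,270:350],(400,600),interpolation=cv2.INTER_CUBIC),cv2.resize(cv2.imread("pics/t4.png")[205:265,425:465],(400,600),interpolation=cv2.INTER_CUBIC)]))
a=cv2.imread("pics/top0.png"); h=cv2.cvtColor(a,cv2.COLOR_BGR2HSV)[205:265,415:475]
ct=cam("top")
ym=((h[...,0]>22)&(h[...,0]<40)&(h[...,2]>120)).astype(np.uint8)*255
ym=cv2.morphologyEx(ym,cv2.MORPH_CLOSE,np.ones((9,9)))
cs,_=cv2.findContours(ym,0,2); k=max(cs,key=cv2.contourArea)
b=cv2.boxPoints(cv2.minAreaRect(k))+[415,205]
B=np.array([onz(ct,*p,38) for p in b]); print(B.round(1)); print("cen",B.mean(0)); print([ (np.linalg.norm(B[(i+1)%4]-B[i]).round(1), np.degrees(np.arctan2(*(B[(i+1)%4]-B[i])[[1,0]])).round(1)) for i in range(4)])
E
```

```text
[304 202   8  28 218] [307.55963303 215.62385321] cen z58 [ 445.2 -309.5   58. ] far-top [ 458.9 -305.    72. ] near-bot [ 432.3 -312.9   38. ] [ 427.3 -312.9   72. ]
((307.5, 215.5), (27.0, 7.0), 90.0)
[306 250   8  22 148] [309.33108108 260.84459459] cen z58 [ 499.4 -293.8   58. ] far-top [ 508.2 -290.3   72. ] near-bot [ 491.5 -295.5   38. ] [ 481.7 -296.9   72. ]
((309.5, 260.5), (21.0, 7.0), 90.0)
[[ 523.7 -261.7   38. ]
 [ 538.8 -309.5   38. ]
 [ 428.3 -341.5   38. ]
 [ 413.4 -294.    38. ]]
cen [ 476.03403721 -301.6553152    38.        ]
[(np.float64(50.2), np.float64(-72.4)), (np.float64(115.1), np.float64(-163.9)), (np.float64(49.8), np.float64(107.4)), (np.float64(115.0), np.float64(16.3))]
```

View pics/v4.png

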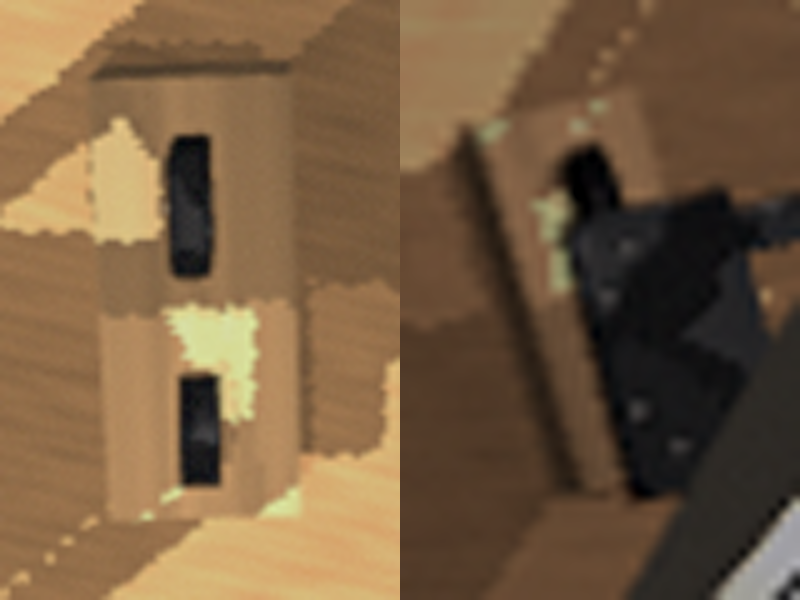

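The near head, at wrist pixel (308,216), spans the full 30 mm box. The far one at (309,261) spans only about 17 mm and looks rounded from the other views. So the near one is the rectangular key, at about (446.5,-309.5), yaw 16.2°.

servo_tool(
  plan=[
    [0.2, [8, -12.4, -40], 1.7],
    [0.4, [8, -12.4, -80], 1.7],
    [0.5, [8, -12.4, -120], 1.7],
    [0.5, [8, -12.4, -160], 1.7],
    [0.5, [8, -12.4, -195], 1.7],
    [0.5, [8, -12.4, -215], 1.7],
    [0.5, [8, -12.4, -225], 1.7],
    [0.5, [8, -12.4, -225], 1.7],
    [0.5, [8, -12.4, -225], 1.7],
  ],
)

```text
t: 10.57
ee_pos: [447.3, -309.4, 77.2]
orientation: [-0.445, 3.11, -0.0]
ft_force: [0.1, 0.8, 0.0]
width: 44.3
grasp_force: 0.0
```

```bash
python3 - <<'E'
from h import *
o=ctrl.get_obs(); c=cam("wrist",o); im=ctrl.get_image("wrist"); cv2.imwrite("pics/w5.png",im)
print(o["ee_pos"],o["orientation"],o["width"],o["qpos"][5])
u,v=proj(c,(446.5,-309.5,65)).astype(int);print(u,v)
m=((im.max(2)<60)*255).astype(np.uint8); w=np.zeros_like(m); w[v-50:v+50,u-45:u+45]=m[v-50:v+50,u-45:u+45]
n,l,s,ce=cv2.connectedComponentsWithStats(w)
for i in range(1,n):
    if s[i,4]>100:
        x,y,ww,h,a=s[i]; print(s[i],"far-top",onz(c,x+ww/2,y+h,72).round(1),"near-bot",onz(c,x+ww/2,y,38).round(1),"cen60",onz(c,*ce[i],60).round(1)); print(cv2.minAreaRect(np.argwhere(l==i)[:,::-1].astype(np.int32)))
E
```

```text
[ 447.31691607 -309.39812457   77.19438518] [-4.44962985e-01  3.10967605e+00 -2.81704886e-04] 44.34275898009704 -2.4821144449448407
318 288
[ 310  247   20   71 1280] far-top [ 459. -305.   72.] near-bot [ 432.4 -312.8   38. ] cen60 [ 445.2 -309.5   60. ]
((319.5, 282.0), (19.0, 70.0), 0.0)
[273 272   5  52 202] far-top [ 468.6 -325.8   72. ] near-bot [ 454.7 -333.8   38. ] cen60 [ 459.3 -330.1   60. ]
((275.0, 297.5), (51.0, 4.0), 90.0)
[273 334  90   4 360] far-top [ 470.2 -302.8   72. ] near-bot [ 487.  -298.1   38. ] cen60 [ 475.7 -301.6   60. ]
((317.5, 335.5), (3.0, 89.0), 90.0)
```

servo_tool(
  plan=[
    [0.5, [-1, -0.2, -10], 0],
    [0.5, [-1, -0.2, -19], 0],
    [1, [-1, -0.2, -19], 0],
    [1, [-1, -0.2, -19], 0],
    [1, [-1, -0.2, -19], 0],
    [1, [-1, -0.2, -19], 0],
    [1, [-1, -0.2, -19], 0],
    [1, [-1, -0.2, -19], 0],
    [1, [-1, -0.2, -19], 0],
    [1, [-1, -0.2, -19], 0],
  ],
)

```text
t: 11.45
ee_pos: [445.7, -310.2, 57.9]
orientation: [-0.443, 3.11, -0.001]
ft_force: [-0.5, -0.3, 2.1]
width: 10.0
grasp_force: 30.0
```

servo_tool(
  plan=[
    [1, [0, 0, 10], 0],
    [1, [0, 0, 20], 0],
    [1, [0, 0, 40], 0],
    [1, [0, 0, 75], 0],
    [1, [0, 0, 110], 0],
    [1, [0, 0, 150], 0],
    [1, [20, 30, 152], -3],
    [1, [40, 60, 152], -6],
    [1, [60, 90, 152], -9],
    [1, [80, 115, 152], -12],
  ],
)

```text
t: 12.28
ee_pos: [526.0, -193.4, 211.4]
orientation: [-0.111, 3.138, -0.0]
ft_force: [0.6, -0.2, -0.6]
width: 10.2
grasp_force: 30.0
```

servo_tool(
  plan=[
    [1, [25, 25, 0], -2],
    [1, [50, 50, 0], -3.5],
    [1, [75, 75, 0], -3.5],
    [1, [95, 95, 0], -3.5],
    [1, [112, 110, 0], -3.5],
    [1, [112, 110, 0], -3.5],
    [1, [112, 110, 0], -3.5],
    [1, [112, 110, 0], -3.5],
  ],
)

```text
t: 12.95
ee_pos: [636.8, -85.3, 210.0]
orientation: [0.02, -3.141, 0.0]
ft_force: [0.3, -0.4, -0.6]
width: 9.7
grasp_force: 30.0
```

```bash
python3 - <<'E'
from h import *
o=ctrl.get_obs(); c=cam("wrist",o); im=ctrl.get_image("wrist"); cv2.imwrite("pics/w6.png",im)
import pickle; pickle.dump(o,open("w6.pkl","wb"))
print(o["t"],o["ee_pos"],o["orientation"],o["width"],o["qpos"][5],proj(c,(605,-84,121)))
print("key pts",[proj(c,np.array(o["ee_pos"])+d).round() for d in([0,0,-20],[0,0,-50])])
E
```

```text
12.95 [636.75385074 -85.29293182 210.0314766 ] [ 1.98139260e-02 -3.14085905e+00  1.88898145e-04] 9.6738328724062 -1.7348638077622724 [321.00963839 206.26951178]
key pts [array([318., 284.]), array([318., 266.])]
```

View pics/w6.png

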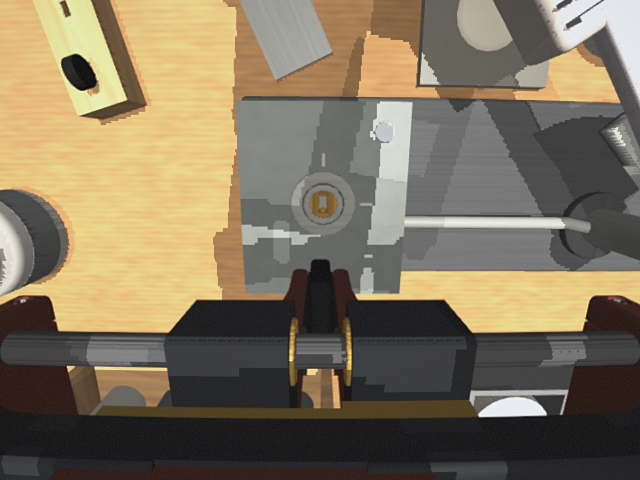

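```bash
python3 - <<'E'
from h import *
import pickle
o=pickle.load(open("w6.pkl","rb")); im=cv2.imread("pics/w6.png"); c=cam("wrist",o)
hsv=cv2.cvtColor(im,cv2.COLOR_BGR2HSV)
g=((hsv[...,1]>110)*255).astype(np.uint8); w=np.zeros_like(g); w[170:240,290:356]=g[170:240,290:356]
n,l,s,ce=cv2.connectedComponentsWithStats(w)
for i in range(1,n):
    if s[i,4]>30:
        x,y,a,b,_=s[i]; print("gold",s[i],ce[i],onz(c,x+a/2-.5,y+b/2-.5,121),onz(c,*ce[i],119))
# box edges for yaw: left/right edges of the top face
print([onz(c,u,v,117).round(1) for u,v in((237,98),(412,101),(245,293),(401,293))])
k=cv2.Canny(im,60,150); 
cl=cv2.HoughCircles(cv2.GaussianBlur(cv2.cvtColor(im,6),(3,3),0)[150:260,270:380],cv2.HOUGH_GRADIENT,1,5,param1=100,param2=14,minRadius=16,maxRadius=35)
print(cl[0][:5]+[270,150,0]); 
for u,v,r in cl[0][:5]+[270,150,0]: print(onz(c,u,v,121 if r<24 else 118))
t=cv2.imread("pics/top0.png"); ht=cv2.cvtColor(t,cv2.COLOR_BGR2HSV)[172:198,364:390]; gm=(ht[...,1]>90)&(ht[...,2]>60); ys,xs=np.where(gm); print("top gold",len(xs),onz(cam("top"),364+xs.mean(),172+ys.mean(),120))
cv2.imwrite("pics/v6.png",cv2.resize(im[155:325,270:375],(494,800),interpolation=cv2.INTER_CUBIC)[:600])
E
```

```text
gold [310 191  27  27 451] [322.86696231 204.28603104] [603.35197292 -82.60457086 121.        ] [603.85151452 -82.67513983 119.        ]
[array([ 532.4, -141.8,  117. ]), array([532.7, -23.3, 117. ]), array([ 674.3, -142.2,  117. ]), array([672.7, -20.8, 117. ])]
[[322.5        203.5         18.5       ]
 [323.5        211.5         26.60000038]
 [322.5        196.5         25.20000076]
 [316.5        204.5         25.39999962]
 [329.5        202.5         25.39999962]]
[602.99860921 -82.96614739 121.        ]
[609.25497919 -82.12511656 118.        ]
[598.38201394 -83.01353744 118.        ]
[604.21395348 -87.2572321  118.        ]
[602.63990584 -77.90409303 118.        ]
top gold 23 [607.17755416 -82.94829645 120.        ]
```

View pics/v6.png

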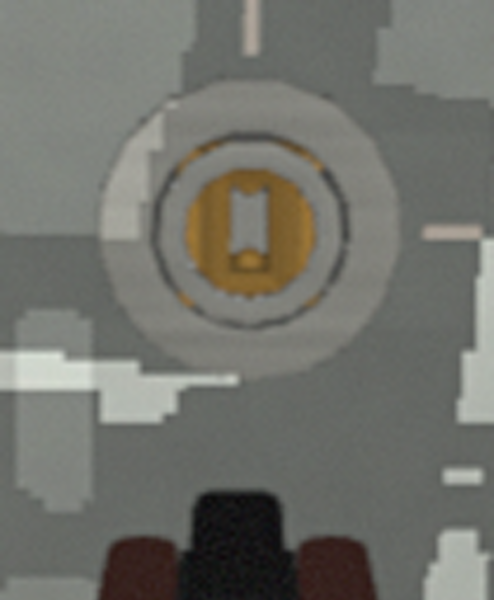

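servo_tool(
  plan=[
    [1, [0, 0, -15], 0],
    [1, [0, 0, -32], 0],
    [1, [0, 0, -32], 0],
    [1, [0, 0, -32], 0],
    [1, [0, 0, -32], 0],
  ],
)

```text
t: 13.42
ee_pos: [637.5, -85.8, 178.5]
orientation: [-0.018, 3.141, -0.0]
ft_force: [0.4, -0.5, -0.2]
width: 9.9
grasp_force: 30.0
```

```bash
python3 - <<'E'
from h import *
o=ctrl.get_obs(); c=cam("wrist",o); im=ctrl.get_image("wrist"); cv2.imwrite("pics/w7.png",im)
sd=ctrl.get_image("side"); cv2.imwrite("pics/s7.png",sd)
T=np.array(o["ee_pos"]); print(T,R.from_rotvec(o["orientation"]).as_matrix()[:,1])
hsv=cv2.cvtColor(im,cv2.COLOR_BGR2HSV)
u,v=proj(c,(604,-84,120)).astype(int)
g=((hsv[...,1]>110)&(hsv[...,2]>50)).astype(np.uint8)*255; w=np.zeros_like(g); w[v-32:v+32,u-32:u+32]=g[v-32:v+32,u-32:u+32]
n,l,s,ce=cv2.connectedComponentsWithStats(w); i=1+np.argmax(s[1:,4]); x,y,a,b,_=s[i]
print("gold",s[i],ce[i],onz(c,x+a/2-.5,y+b/2-.5,121))
print("pred head near-bottom",proj(c,T+[-15,0,-20]),"w",proj(c,T+[-15,5,-20]),"blade tip",proj(c,T+[-6,0,-44]),"near-top",proj(c,T+[-15,0,14]))
cv2.imwrite("pics/v7.png",np.hstack([cv2.resize(im[v-50:v+110,u-60:u+60],(450,600),interpolation=cv2.INTER_CUBIC)])); print("crop org",u-60,v-50,3.75)
E
```

```text
[637.46706373 -85.7892432  178.480659  ] [-1.14803032e-02  9.99934093e-01 -1.10574608e-04]
gold [309 195  31  31 590] [323.89152542 210.74067797] [603.25836499 -82.72825526 121.        ]
pred head near-bottom [318.45981385 257.74327594] w [327.9605325  257.85210712] blade tip [318.47459556 259.98440904] near-top [318.10706238 281.7037272 ]
crop org 261 160 3.75
```

View pics/v7.png

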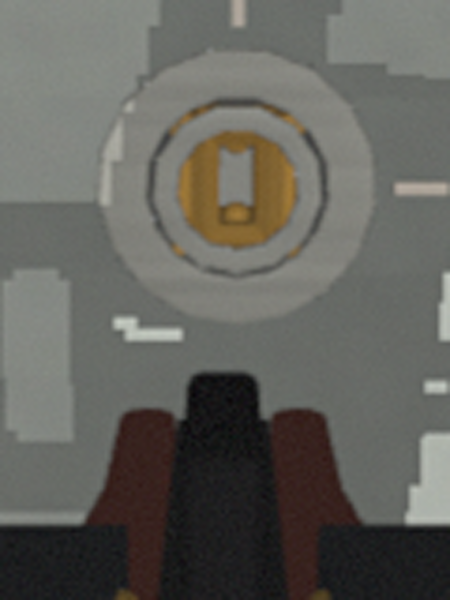

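The slot is at crop (237,187) and the key's lower edge at (224,373). Correcting for the shared camera bias, the target TCP is about (602.8,-84).

servo_tool(
  plan=[
    [1, [-17, 1.8, 0], 0],
    [1, [-34.5, 1.8, 0], 0],
    [1, [-34.5, 1.8, 0], 0],
    [1, [-34.5, 1.8, 0], 0],
    [1, [-34.5, 1.8, -3], 0],
    [1, [-34.5, 1.8, -6], 0],
    [1, [-34.5, 1.8, -9], 0],
    [1, [-34.5, 1.8, -11], 0],
    [1, [-34.5, 1.8, -11], 0],
  ],
)

```text
t: 14.27
ee_pos: [603.0, -83.2, 165.8]
orientation: [0.02, -3.14, -0.0]
ft_force: [-1.4, -0.2, 0.1]
width: 10.1
grasp_force: 30.0
```

```bash
python3 - <<'E'
from h import *
o=ctrl.get_obs(); print(o["ee_pos"],o["ft_force"],o["moment"],o["width"])
E
```

```text
[602.96835601 -83.20221706 165.82128986] [-1.35725014 -0.2345547   0.07540216] [ 0.02163774  0.01661661 -0.01382576] 10.117238881314773
```

servo_tool(
  plan=[
    [1, [0, 0, -2], 0],
    [1, [0, 0, -4], 0],
    [1, [0, 0, -6], 0],
    [1, [0, 0, -6], 0],
  ],
)

```text
t: 14.6
ee_pos: [602.8, -83.2, 160.2]
orientation: [0.02, -3.141, -0.0]
ft_force: [0.6, -0.2, -1.2]
width: 9.3
grasp_force: 30.0
```

servo_tool(
  plan=[
    [1, [0.6, 0, -1], 0],
    [1, [-0.6, 0, -2], 0],
    [1, [0.6, 0, -3], 1],
    [1, [-0.6, 0, -4], -1],
    [1, [0, 0, -5], 0],
    [1, [0, 0, -5], 0],
  ],
)

```text
t: 15.1
ee_pos: [602.9, -83.3, 155.6]
orientation: [0.024, -3.141, 0.0]
ft_force: [-0.4, -0.3, 1.8]
width: 9.8
grasp_force: 30.0
```

servo_tool(
  plan=[
    [1, [0.6, 0, -1], 1],
    [1, [-0.6, 0, -2], -1],
    [1, [0.6, 0, -3], 1],
    [1, [-0.6, 0, -4], -1],
    [1, [0.6, 0, -5], 1],
    [1, [-0.6, 0, -6], -1],
    [1, [0, 0, -7], 0],
    [1, [0, 0, -7], 0],
  ],
)

```text
t: 15.77
ee_pos: [603.7, -83.3, 149.3]
orientation: [-0.023, 3.14, -0.0]
ft_force: [-1.5, 0.9, 3.9]
width: 9.9
grasp_force: 30.0
```

servo_tool(
  plan=[
    [1, [0.6, 0, -1], 1],
    [1, [-0.6, 0, -2], -1],
    [1, [0.6, 0, -3], 1],
    [1, [-0.6, 0, -4], -1],
    [1, [0.6, 0, -5], 1],
    [1, [-0.6, 0, -6], -1],
    [1, [0, 0, -7], 0],
    [1, [0, 0, -7], 0],
  ],
)

```text
t: 16.43
ee_pos: [603.9, -83.3, 141.9]
orientation: [-0.024, 3.14, -0.0]
ft_force: [2.0, 0.7, 1.2]
width: 9.9
grasp_force: 30.0
```

servo_tool(
  plan=[
    [1, [0.5, 0, -1], 1],
    [1, [-0.5, 0, -1.5], -1],
    [1, [0, 0, -2], 0],
    [1, [0, 0, -2], 0],
    [1, [0, 0, -2], 0],
  ],
)

```text
t: 16.85
ee_pos: [604.0, -83.4, 140.8]
orientation: [-0.023, 3.139, -0.0]
ft_force: [-0.3, 0.4, 9.0]
width: 9.4
grasp_force: 30.0
```

servo_tool(
  plan=[
    [1, [0.5, 0, -1], 1.5],
    [1, [-0.5, 0, -1.5], -1.5],
    [1, [0.5, 0, -2], 1.5],
    [1, [0, 0, -2], 0],
    [1, [0, 0, -2], 0],
  ],
)

```text
t: 17.27
ee_pos: [604.2, -83.4, 140.6]
orientation: [-0.021, 3.139, -0.001]
ft_force: [-5.0, 1.3, 23.7]
width: 9.8
grasp_force: 30.0
```

servo_tool(
  plan=[
    [1, [0, 0, 1], -5],
    [1, [0, 0, 1], -10],
    [1, [0, 0, 1], -15],
    [1, [0, 0, 1], -20],
    [1, [0, 0, 1], -25],
    [1, [0, 0, 1], -30],
    [1, [0, 0, 1], -30],
  ],
)

```text
t: 17.85
ee_pos: [604.2, -83.8, 140.7]
orientation: [0.797, 3.036, -0.0]
ft_force: [-1.3, -1.1, 15.9]
width: 9.7
grasp_force: 30.0
```

```bash
cat > st.py <<'E'
from h import *
o=ctrl.get_obs(); M=R.from_rotvec(o["orientation"]).as_matrix(); print(o["t"],o["ee_pos"].round(2),o["ft_force"].round(2),o["moment"].round(3),"yaw_y",np.degrees(np.arctan2(M[1,1],M[0,1])).round(2),"tilt",M[:,2].round(4),o["width"],o["qpos"][5])
E
python3 st.py
```

```text
17.85 [604.21 -83.78 140.73] [-1.32 -1.13 15.89] [-0.214  0.375  0.072] yaw_y 60.57 tilt [ 0.0026 -0.001  -1.    ] 9.718409055761285 -1.2137237509996146
```

servo_tool(
  plan=[
    [1, [0, 0, 0], -6],
    [1, [0, 0, 0], -12],
    [1, [0, 0, 0], -18],
    [1, [0, 0, 0], -24],
    [1, [0, 0, 0], -30],
    [1, [0, 0, 0], -36],
    [1, [0, 0, 0], -42],
    [1, [0, 0, 0], -48],
    [1, [0, 0, 0], -52],
    [1, [0, 0, 0], -52],
  ],
)

```text
t: 18.68
ee_pos: [603.9, -84.3, 140.8]
orientation: [2.046, 2.38, 0.0]
ft_force: [-2.2, -3.2, 16.2]
width: 9.9
grasp_force: 30.0
```

```bash
python3 st.py
```

```text
18.6833 [603.93 -84.33 140.75] [-2.2  -3.18 16.19] [-0.709  0.645  0.069] yaw_y 8.63 tilt [ 0.0021 -0.0018 -1.    ] 9.946386365295057 -0.3069565615587756
```

servo_tool(
  plan=[
    [1, [0, 0, 0], -3],
    [1, [0, 0, 0], -6],
    [1, [0, 0, 0], -9],
    [1, [0, 0, 0], -11],
    [1, [0, 0, 0], -11],
    [1, [0, 0, 0], -11],
  ],
)

```text
t: 19.18
ee_pos: [604.0, -84.3, 140.7]
orientation: [2.261, 2.177, 0.001]
ft_force: [-2.8, -2.8, 16.6]
width: 9.9
grasp_force: 30.0
```

```bash
python3 st.py
```

```text
19.1833 [603.97 -84.25 140.7 ] [-2.82 -2.78 16.59] [-0.722  0.605  0.104] yaw_y -2.16 tilt [ 0.0022 -0.0017 -1.    ] 9.935483582185816 -0.11868069739411853
```

servo_tool(
  plan=[
    [1, [0, 0, 0], -2],
    [1, [0, 0, 0], -3],
    [1, [0, 0, 0], -3],
    [1, [0, 0, 0], -3],
  ],
)

```text
t: 19.52
ee_pos: [603.8, -84.2, 140.7]
orientation: [2.317, 2.118, 0.0]
ft_force: [-3.4, -3.4, 16.7]
width: 9.6
grasp_force: 30.0
```

```bash
python3 st.py
```

```text
19.5167 [603.79 -84.17 140.71] [-3.35 -3.44 16.66] [-0.599  0.773  0.006] yaw_y -5.15 tilt [ 0.0018 -0.0016 -1.    ] 9.624107745219618 -0.06643704971277911
```

servo_tool(
  plan=[
    [1, [0, 0, 0], -2],
    [1, [0, 0, 0], -3],
    [1, [0, 0, 0], -3],
    [1, [0, 0, 0], -3],
  ],
)

```text
t: 19.85
ee_pos: [603.6, -84.1, 140.7]
orientation: [2.372, 2.057, -0.0]
ft_force: [-3.7, -3.0, 17.7]
width: 9.4
grasp_force: 30.0
```

```bash
python3 - <<'E'
from h import *
z=[]
for i in range(6):
    w=ctrl.get_image("wrist"); z.append(ctrl.get_obs()["moment"][2])
print(np.round(z,3)); cv2.imwrite("pics/t9.png",ctrl.get_image("top")); cv2.imwrite("pics/s9.png",ctrl.get_image("side"))
cv2.imwrite("pics/w9.png",w)
E
python3 st.py
```

```text
[0.031 0.072 0.018 0.046 0.073 0.09 ]
20.25 [603.58 -84.08 140.72] [-4.   -2.35 16.73] [-0.597  0.898  0.093] yaw_y -8.15 tilt [ 0.0013 -0.0014 -1.    ] 9.881620706686869 -0.014131178230235573
```

servo_tool(
  plan=[
    [1, [0, 0, 0], -2],
    [1, [0, 0, 0], -4],
    [1, [0, 0, 0], -4],
    [1, [0, 0, 0], -4],
  ],
)

```text
t: 20.58
ee_pos: [603.5, -84.0, 140.7]
orientation: [2.443, 1.973, -0.0]
ft_force: [-4.3, -1.9, 17.3]
width: 9.7
grasp_force: 30.0
```

```bash
cat > mz.py <<'E'
from h import *
z=[]
for i in range(8):
    ctrl.get_image("wrist"); z.append(ctrl.get_obs()["moment"][2])
print(np.round(np.mean(z),3))
E
python3 mz.py; python3 st.py
```

```text
0.203
20.9833 [603.46 -84.03 140.69] [-5.02 -2.44 18.43] [-0.581  1.059  0.207] yaw_y -12.13 tilt [ 0.001  -0.0014 -1.    ] 9.491917954939991 0.05544942327902332
```

```bash
python3 -c "
from workcell import ctrl
print(ctrl.close_job())"
```

```text
the job is handed in; nothing more can be done
None
```

I handed the job in at about 21 s of robot time. The lamp is locked over the round patch (+0.6 notch). The rectangular-head key is fully home in the switch, still gripped and held against its clockwise stop; home and stop were judged from force and torque, with no final picture.

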